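# Show the long-pin clip to the inspection camera

## Robot

A 6-joint arm with a two-finger parallel gripper is mounted at the origin on the work surface. World frame = base frame: x ahead of the robot, y to its left, z up, the work surface at z = 0. Lengths are in mm, angles in rad, forces in N, time in s.
With the tool pointing down it reaches from about 275 to 750 mm from the base axis. Payload 10.2 kg.
Tool frame: the origin (TCP) lies where the fingers leave the gripper's body, on its centre line; the fingertips stand 73 mm ahead of it and the grasp point (between the pads) lies 54 mm ahead of it (ctrl.tip_extent is the z of the fingertips in the tool frame, in mm); z points along the fingers, y is the line along which they close (so a half turn about z gives the same grasp; the last joint's range is limited). The gripper opens to 85 mm and grips with 20 to 120 N. Pads are 22 mm wide; open, the fingers measure 114 mm over their backs; the gripper's body (76 mm by 85 mm) begins 54 mm behind the grasp point. The pads swing forward as they close: fully open they stand 13 mm farther back than shut.
Start: joints at [-0.223, 0.313, 1.498, -0, 1.331, -0.223], TCP at [525.006, -0.014, 303.894] pointing down, gripper open.
Joint ranges: [-2.94, 2.94], [-0.97, 2.17], [0.19, 2.56], [-1.23, 4.37], [0.02, 3.11], [-2.88, 2.88]. Speed limits (rad/s): [2.39, 2.39, 3.01, 3.14, 3.14, 3.14].

## Interface

Orientations are given as a unit quaternion [w, x, y, z].
In Python, from rig import readout, cams, order, ctrl gives the robot as it stands.
- The arm moves only by the tool pendant, called after ">>>" as name(argument=value, ...) on one line, values as JSON. Schema: {"type":"object","properties":{"rows":{"type":"string"},"aperture":{"type":"number"},"grip_n":{"type":"number"},"only":{"type":"string"},"quiet":{"type":"boolean"},"lines":{"type":"string"}},"required":["rows"],"additionalProperties":false}. rows is a string of 1 to 8 rows, one to a line, with the numbers parted by spaces; each row has 6 numbers: dx, dy, dz in shares of 500 mm (1.0 is 500 mm), then a rotation vector rx, ry, rz in parts of the range, where 1.0 means pi/2 rad; each row is the pose to reach, as a shift and turn from the pose commanded when the call began, along the tool's axes at that moment; what a row does not reach only later rows make up. A row lasts 1/10 s, in which the tool goes at most 50 mm and 0.15 rad, less where a joint would pass 70% of its speed; a pose out of reach is approached as far as the arm can. aperture is the opening from 0.0 (shut) to 1.0 (fully open), set as the call begins (left out keeps the last). The fingers move at their own pace and stop on an object; grip_n is the grip in N (left out, the last holds). Time passes only in rows, so rows that do not move let the fingers close. The tool returns the time, the measured TCP pose, the force, the opening and the grip force at its end. only (a regular expression) keeps the lines of the reply that match it, lines (a string "A,B") keeps lines A to B, and quiet returns only ok. A shift or turn number past 1, either way, is cut back to 1. Input that does not fit is refused with a message, and nothing moves.
- readout.sense(): the state, without advancing time (a new reading comes with each control period).
- cams.capture(name): name is "scene" or "side" or "wrist"; returns (picture, depth): 420x560x3 uint8, red, green, blue; 420x560 float32, mm along the optical axis (not along the pixel's ray), 0 where there is no reading.
- cams.calibration(name): a dict with "fx", "fy", "cx", "cy" (pixels), "position" and "attitude" of the camera in the world. Camera axes: x right, y down, z forward; pixel columns grow to the right and rows downward; lengths in mm; the calibration is good to about 2 mm. A picture is of the moment at which its call begins: read the wrist's pose just before it. calibration takes no time and is no camera call; for the wrist camera it gives the pose at the moment of the call.
- order.finish_job(): hands the job in; it is judged then, once.
Trained networks look in the newest picture that a camera, given by its name, has taken for a name from the list of things; names that differ only in an ending like _2 or _b are one class to them, and where a whole thing is asked for, a point or a joint stands for the part that bears it (a point fixed in the world has none). Each returns a list of dicts, best first, with "p" (0 to 1); they miss things now and then, are a little off and sometimes report something else, mostly with a low value. They report only what shows in the picture. A call takes as long as a camera call. They do not tell look-alikes from the thing itself.
- cams.trace(target, camera): "pixels" (420x560 bool, what is visible of it) and "bbox" ([left, top, right, bottom] in pixels, round what is visible of it).
- cams.spot_point(target, camera): "uv" ([column, row] in pixels: a listed point, or the origin of a listed thing).
The state is a dict: "time_s": time; "joints": joint angles; "dq": joint speeds; "tau": joint torques, N m; "eef_pos": TCP position; "ee_rot": TCP orientation; "force": force on the tool from outside, world axes, zero at the start; "wrist_torque": the same for the moment, N m; "grip_width": opening from 0.0 (shut) to 1.0 (fully open); "grip_force": force on a finger pad.
Only numpy, scipy, OpenCV 4.12 (cv2) and the standard library are available. Lean on these libraries where they do the work, as an engineer would, in place of code of your own. Each camera call takes 0.05 s, during which the arm holds its last target. There are 200 camera calls.

## Task

Shut the carton whose raised lid stands up into the inspection camera's picture, so that the lid lies flat and its tab is down behind the rim. Then pick up the T-shaped clip with the long pin and hold it up in front of the camera, pin pointing straight into the lens along the camera's line of sight, tip 10 cm from the glass, crossbar level. Finish holding it there, still, in the gripper; leave the other clips and the camera as they are.

Things in the scene. Friction and masses are not known exactly. Their poses are not given: they have to be found in the camera images.
- long_clip: White plastic T-shaped clip with the long pin, flat on the mat, 30 g: crossbar 16 x 50 x 18 mm (x, y, z); on its +x side a round pin 8 mm thick (13 at a swelling) out to x = 56 mm, axis 9 mm above the underside. At each end of the bar a 9 mm wide lug goes back to x = -21. Origin: underside, under mid-bar; x towards the pin's tip, y along the bar, z up. Grip it on the bar's flat ends (50 mm apart).
- long_clip_tip (a point): Tip of the long pin, 56 mm along x from the middle of the crossbar, 9 mm above the underside. Axes as the clip's.
- long_clip_bar (a point): Middle of the long-pin clip's crossbar, 9 mm above its underside. Axes as the clip's.
- short_clip: The same white T-shaped clip but with a short stubby pin reaching only x = +28 mm; lies on the mat, leave it. Origin and axes as for the long-pin clip.
- saddle: White saddle clip, 34 x 44 x 31 mm, on the mat, leave it. Origin: middle of its underside.
- strip_a: White two-hole strip, 18 x 46 x 8 mm, on the mat, leave it. Origin: middle of its underside.
- strip_b: Another such strip, on the table beyond the mat, leave it. Origin: middle of its underside.
- sleeve_a: Cream flanged sleeve, 30 mm across, 24 mm high, on the mat, leave it. Origin: middle of its underside.
- sleeve_b: A second such sleeve on the mat, leave it. Origin: middle of its underside.
- mat: Green cutting mat, 300 x 440 x 3 mm, fixed on the table (top 3 mm above the table). Origin: middle of its underside.
- carton: Open cardboard carton, fixed, 120 (x) x 150 (y) x 60 mm high, walls 4 mm, with clips in it. Origin: middle of its underside; x points away from the robot, towards the camera; z up.
- lid_hinge (a point): Middle of the lid's hinge line on the carton, at the top of its near (-x) wall: x = -60, z = +60 mm in the carton's frame. The hinge line runs along the carton's y. Axes as the carton's.
- lid (a joint): Lid angle, rad: 0 shut (flat on the rim, top face 64 mm above the table), pi/2 upright, more leans to the robot. Flat panel 120 mm from hinge to free edge, 150 wide, 4 thick; a 16 mm tab under the free edge goes down behind the far wall. Stiff crease: it stays where left; about 1 N near the free edge swings it; no catch.
- lid_edge (a point): Middle of the lid's free edge, on its outer face (the upper one when shut), 120 mm from the hinge.
- camera: Lens of the inspection camera: black barrel 38 mm across, 28 long, in front of the grey camera head (46 x 50 x 50 mm) on a column 434 mm high behind the carton, tilted down towards the robot. Height, tilt (0.3 to 0.55 rad) and heading vary. Origin: middle of the front glass; it looks along its own -x; its y is level. Stiffly clamped; do not push it.
- camera_focus (a point): Point in the air on the camera's line of sight, 100 mm in front of the glass, where the pin's tip belongs. Axes as the camera's.
There are look-alikes about, which are no part of the job. Leave any blue or yellow look-alike of the carton alone. Leave any purple look-alike of the long_clip alone.

How it is judged (in metres and radians):
On the way, in this order (a step that is already met when the one before it is completed fails the run):
1. the carton's lid is shut, its tab behind the rim (value of joint lid below 0.08 rad), for 0.2 s.
2. the long-pin clip is held in the gripper, lifted clear of the mat (height (world z) of long_clip above 0.05 m and contact force between the fingers and long_clip above 0.5 N), for 0.2 s.
At the end, for the whole second after the job is handed in: Clip held still in the fingers, touching nothing else, over 10 cm up; pin tip within 20 mm of the point 100 mm before the glass, pin within 0.22 rad of the line of sight and pointing at the lens, crossbar within 0.25 rad of level; lid within 0.08 rad of shut (distance between long_clip_tip and camera_focus below 0.02 m and angle between the x axis of long_clip and the x axis of camera, either way round below 0.22 rad and angle between the y axis of long_clip and the y axis of camera, either way round below 0.25 rad and distance between long_clip_bar and camera above 0.125 m and height (world z) of long_clip above 0.1 m and contact force between the fingers and long_clip above 0.5 N and value of joint lid below 0.08 rad and linear speed of long_clip below 0.02 m/s and angular speed of long_clip below 0.2 rad/s and contact force between long_clip and carton below 0.1 N and contact force between long_clip and camera below 0.1 N); the arm keeps its last pose, push and grip.
It fails at once if another clip, strip or sleeve is moved by more than 30 mm (distance of any of short_clip, saddle, strip_a, strip_b, sleeve_a, sleeve_b from where it was at the start of the episode above 0.03 m).
It fails at once if the camera is moved by more than 10 mm (distance of camera from where it was at the start of the episode above 0.01 m).
It also fails if it takes over 58 s, if anything falls off the work surface, if the arm or the gripper's body presses on something with over 40 N, if the wrist force passes 120 N, or if a joint passes its speed limit or range.

## Working session

There is one attempt and no reset: what is moved stays moved. The work goes in short steps, Python scripts to look and compute and a tool call to move; the robot and the scene stay as the last step left them, time stands still between calls to the robot, and variables do not carry over. Pictures are saved under pics/ and viewed, at most 10 in all, crops included, and the job is handed in when it is done.

```bash
ls; mkdir -p pics
```

Create h.py:
```python
import numpy as np, cv2
from scipy.spatial.transform import Rotation as R
from rig import readout, cams, order, ctrl
def q2r(q): return R.from_quat([q[1],q[2],q[3],q[0]])
def cal(n):
    c=cams.calibration(n); a=np.array(c["attitude"],float)
    return c,(a if a.shape==(3,3) else q2r(a).as_matrix()),np.array(c["position"],float)
def w(uv,d,n,C=None):
    c,A,p=C or cal(n); uv=np.atleast_2d(uv).astype(float); d=np.atleast_1d(d)
    r=np.c_[(uv[:,0]-c["cx"])/c["fx"],(uv[:,1]-c["cy"])/c["fy"],np.ones(len(uv))]*d[:,None]
    return r@A.T+p
def cloud(mask,depth,n,C=None):
    v,u=np.nonzero(mask&(depth>0)); return w(np.c_[u,v],depth[v,u],n,C)
def plane(uv,z,n,C=None):
    c,A,p=C or cal(n); r=w(uv,1.0,n,C)[0]-p; return p+r*(z-p[2])/r[2]
def pix(P,n,C=None):
    c,A,p=C or cal(n); q=(np.atleast_2d(P)-p)@A; return np.c_[q[:,0]/q[:,2]*c["fx"]+c["cx"],q[:,1]/q[:,2]*c["fy"]+c["cy"]]
```

Run:
```python
from h import *
for n in ["scene","side","wrist"]:
    im,d=cams.capture(n); cv2.imwrite(f"pics/{n}0.png",im[:,:,::-1]); np.savez(f"{n}0.npz",im=im,d=d)
    c,A,p=cal(n); print(n,c)
    for t in ["long_clip","carton","camera","short_clip","lid"]:
        for r in cams.trace(t,n)[:4]:
            P=cloud(r["pixels"],d,n); print(n,t,round(r["p"],2),np.round(r["bbox"]),np.median(P,0).round() if len(P) else "")
    for t in ["long_clip_tip","long_clip_bar","lid_edge","lid_hinge","camera","camera_focus"]:
        for r in cams.spot_point(t,n)[:3]:
            u=np.array(r["uv"]); i=np.clip(u.round().astype(int),0,[559,419]); print(n,t,round(r["p"],2),u.round(1),w(u,d[i[1],i[0]],n).round())
```

Run:
```python
import cv2,numpy as np
```

```text
pics
scene {'fx': 540.3670517846687, 'fy': 540.3670517846687, 'cx': 275.40533673949056, 'cy': 208.34436953831622, 'position': array([1617.58058015,  612.70094617, 1150.2206209 ]), 'attitude': array([-0.24094318,  0.49036103,  0.75606213, -0.3603644 ])}
scene long_clip 0.74 [393. 274. 419. 291.] [465. 539.  15.]
scene long_clip 0.67 [358. 212. 378. 235.] [272. 354.  14.]
scene long_clip 0.57 [334. 255. 351. 257.] [450. 340.  20.]
scene carton 0.93 [124. 178. 188. 260.] [ 549. -229.   53.]
scene carton 0.93 [190. 181. 245. 229.] [ 414. -116.   61.]
scene camera 0.61 [334. 249. 352. 267.] [451. 344.  19.]
scene camera 0.36 [112. 179. 114. 184.] [ 747. -222.  330.]
scene short_clip 0.49 [253. 253. 268. 264.] [558. 107.  19.]
scene lid 0.88 [147. 262. 214. 310.] [792. -21.  65.]
scene lid 0.84 [190. 178. 245. 214.] [ 394. -130.   65.]
scene lid 0.67 [142. 180. 186. 222.] [ 537. -227.  124.]
scene long_clip_tip 0.72 [354.4 271. ] [[474. 380.   3.]]
scene long_clip_tip 0.64 [164.1 186.2] [[ 539. -220.  176.]]
scene long_clip_tip 0.48 [377.2 236.2] [[284. 398.  -5.]]
scene long_clip_bar 0.73
[... 2259 characters left out ...]
array([ 1.42701252e-01,  9.89765805e-01,  5.89454347e-05, -5.68969523e-06])}
wrist carton 0.84 [287. 294. 388. 372.] [ 601. -192.   24.]
wrist carton 0.72 [ 97. 218. 225. 371.] [406. -86.  63.]
wrist carton 0.64 [427. 129. 560. 287.] [757. -23.  63.]
wrist short_clip 0.72 [273.  59. 327. 114.] [554. 104.  20.]
wrist lid 0.85 [450. 132. 559. 286.] [773. -28.  63.]
wrist lid 0.75 [ 99. 239. 217. 370.] [ 401. -101.   63.]
wrist lid 0.59 [282. 322. 293. 362.] [ 538. -157.   93.]
wrist lid_edge 0.88 [202.9 319.2] [[ 441. -150.   64.]]
wrist lid_hinge 0.72 [ 98.9 299.9] [[ 325. -125.   63.]]
wrist lid_hinge 0.65 [470.7 203. ] [[729. -14.  56.]]
wrist lid_hinge 0.24 [199.   97.8] [[444.  92.  25.]]
```

Run:
```python
import cv2,numpy as np
a=cv2.imread("pics/scene0.png")[120:340,80:460]; b=cv2.imread("pics/side0.png")[80:400,150:420]
cv2.imwrite("pics/a.png",cv2.resize(a,(760,440),interpolation=cv2.INTER_CUBIC)); cv2.imwrite("pics/b.png",cv2.resize(b,(506,600),interpolation=cv2.INTER_CUBIC))
```

```text
(no output)
```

View pics/a.png

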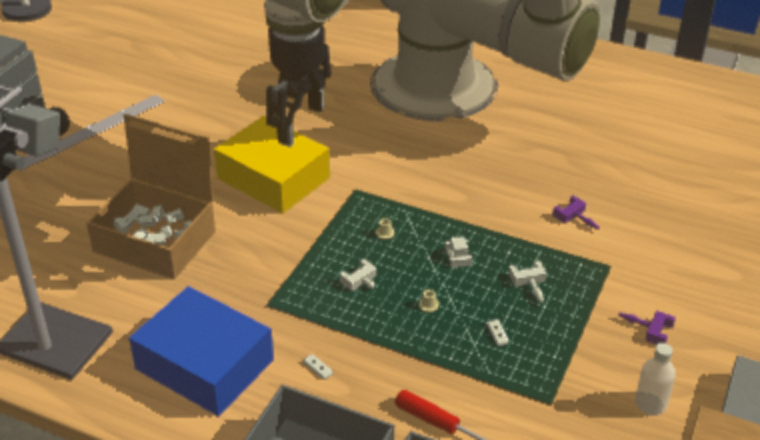

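View pics/b.png

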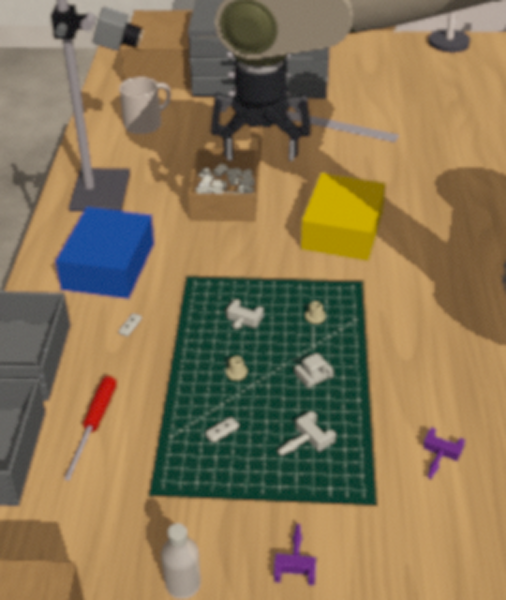

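The first picture shows the brown open carton (scene px 165,200), yellow and blue decoys, the inspection camera lens near scene px (110,181) and side px (225,100), and the white long clip at scene px (345,260). The purple clips are decoys.

Run:
```python
from h import *
S={n:(np.load(f"{n}0.npz")["im"],np.load(f"{n}0.npz")["d"],cal(n)) for n in ["scene","side","wrist"]}
al=[]
for n in S:
    im,d,C=S[n]; v,u=np.nonzero(d>0); P=w(np.c_[u,v],d[v,u],n,C); col=im[v,u].astype(float); al.append((n,P,col,np.c_[u,v]))
# camera head
for n,P,col,uv in al[:2]:
    m=(abs(P[:,0]-780)<110)&(abs(P[:,1]+220)<110)&(P[:,2]>270)&(P[:,2]<450)
    g=col.mean(1); print(n,m.sum())
    for nm,k in [("dark",m&(g<70)),("grey",m&(g>=70))]:
        Q=P[k]; print(nm,len(Q)); 
        if len(Q): print(np.percentile(Q,[5,25,50,75,95],axis=0).round().T.tolist())
    if n=="side" : 
        k=m&(g<70); print(np.c_[uv[k],P[k]].round()[:60].tolist())
# lid plane and carton
for n,P,col,uv in al:
    m=(col[:,0]>col[:,2]*1.25)&(P[:,0]>500)&(P[:,0]<590)&(P[:,1]>-330)&(P[:,1]<-130)&(P[:,2]>75)&(P[:,2]<200)
    Q=P[m]; print(n,"lid",len(Q)); 
    if len(Q)>30:
        c=Q.mean(0); print(c.round(),np.linalg.svd(Q-c,full_matrices=False)[2].round(3).tolist(),Q.min(0).round(),Q.max(0).round())
    m=(col[:,0]>col[:,2]*1.25)&(abs(P[:,0]-600)<100)&(abs(P[:,1]+230)<110)&(abs(P[:,2]-58)<5)
    Q=P[m]; print(n,"rim",len(Q)); 
    if len(Q)>10: print(cv2.minAreaRect(Q[:,:2].astype(np.float32)))
# clip
for n,P,col,uv in al[:2]:
    m=(col.min(1)>120)&(abs(P[:,0]-455)<55)&(abs(P[:,1]-350)<45)&(P[:,2]>7)
    Q=P[m]; print(n,"clip",len(Q),Q.mean(0).round(),cv2.minAreaRect(Q[:,:2].astype(np.float32)))
    b=Q[Q[:,2]>16.5]; print("bar",len(b),b.mean(0).round(),cv2.minAreaRect(b[:,:2].astype(np.float32)))
for n in ("scene","side"):
    C=S[n][2]
    for t in ((344.9,259.9),(354.4,271)) if n=="scene" else ((316.3,313.9),(298.8,320.4)): print(n,plane(t,12,n,C).round())
a=cv2.resize(S["side"][0][75:135,180:260],(640,480),interpolation=cv2.INTER_CUBIC)
cv2.imwrite("pics/c.png",a[:,:,::-1])
b=cv2.resize(S["scene"][0][140:240,60:200],(800,571),interpolation=cv2.INTER_CUBIC)
cv2.imwrite("pics/d.png",b[:,:,::-1])
```

```text
scene 1437
dark 622
[[747.0, 812.0, 867.0, 877.0, 880.0], [-256.0, -241.0, -227.0, -218.0, -214.0], [329.0, 343.0, 358.0, 368.0, 375.0]]
grey 815
[[766.0, 790.0, 819.0, 863.0, 869.0], [-251.0, -235.0, -230.0, -216.0, -210.0], [288.0, 334.0, 357.0, 371.0, 431.0]]
side 952
dark 268
[[742.0, 757.0, 843.0, 854.0, 871.0], [-240.0, -230.0, -224.0, -218.0, -214.0], [322.0, 338.0, 350.0, 365.0, 376.0]]
grey 684
[[759.0, 781.0, 812.0, 856.0, 867.0], [-252.0, -236.0, -229.0, -218.0, -212.0], [291.0, 334.0, 355.0, 368.0, 424.0]]
[[187.0, 83.0, 850.0, -244.0, 378.0], [188.0, 83.0, 848.0, -249.0, 376.0], [187.0, 84.0, 850.0, -243.0, 375.0], [188.0, 84.0, 846.0, -239.0, 377.0], [189.0, 84.0, 845.0, -246.0, 374.0], [179.0, 85.0, 873.0, -234.0, 376.0], [180.0, 85.0, 869.0, -232.0, 377.0], [186.0, 85.0, 851.0, -234.0, 376.0], [187.0, 85.0, 847.0, -231.0, 377.0], [188.0, 85.0, 845.0, -235.0, 375.0], [189.0, 85.0, 843.0, -239.0, 374.0], [179.0, 86.0, 872.0, -228.0, 375.0], [180.0, 86.0, 869.0, -228.0, 375.0], [181.0, 86.0, 866.0, -230.0, 375.0], [182.0, 86.0, 863.0, -230.0, 375.0], [184.0, 86.0, 856.0,
[... 2333 characters left out ...]
.0143432617188, -178.20443725585938), (116.93363189697266, 52.838645935058594), 4.707430839538574)
scene clip 101 [449. 341.  21.] ((456.91162109375, 341.6555480957031), (76.44406127929688, 49.55110549926758), 28.962631225585938)
bar 89 [448. 339.  22.] ((456.4464416503906, 346.2839660644531), (74.26077270507812, 50.83767318725586), 36.254207611083984)
side clip 225 [446. 342.  20.] ((456.9151611328125, 347.1866455078125), (77.97756958007812, 50.39942932128906), 39.635738372802734)
bar 173 [447. 340.  21.] ((456.3145446777344, 346.591064453125), (76.18524169921875, 50.36491775512695), 39.46750259399414)
scene [450. 341.  12.]
scene [483. 382.  12.]
side [443. 344.  12.]
side [488. 366.  12.]
```

View pics/c.png

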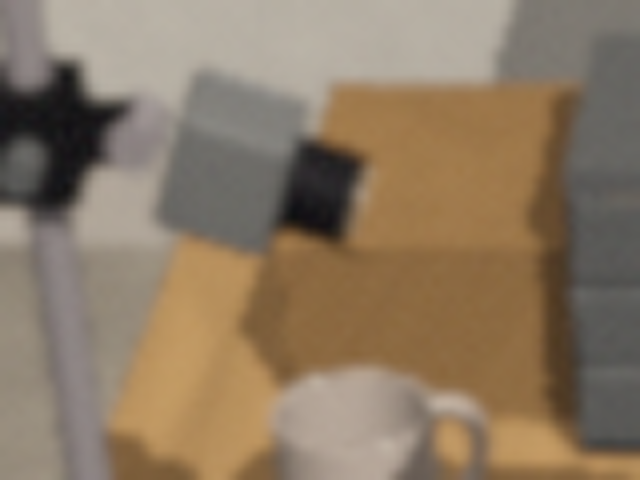

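View pics/d.png

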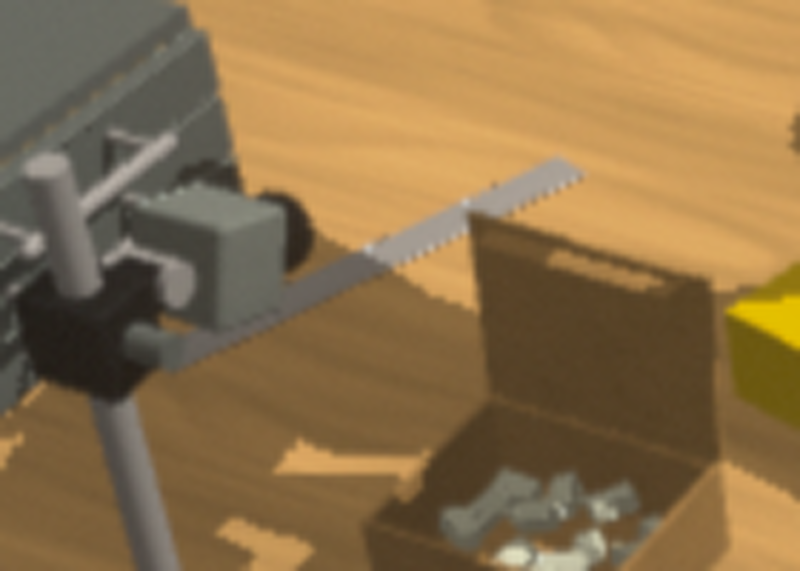

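The enlarged crops show the brown carton's lid upright (scene crop about 590,330). The lens barrel points towards it and downwards (side crop 330,190).

Run:
```python
from h import *
s=readout.sense(); print(np.round(s["eef_pos"],1),q2r(s["ee_rot"]).as_matrix().round(3).tolist(),ctrl.tip_extent)
```

```text
[525.   -0.  303.9] [[-0.0, 1.0, 0.0], [1.0, 0.0, -0.0], [-0.0, 0.0, -1.0]] 72.6
```

>>> pendant(rows="0 0 0 0 0 0", aperture=0.0, grip_n=40)

```text
time_s: 1.9
eef_pos: [525.0, -0.0, 303.9]
ee_rot: [0.0, 0.707, 0.707, 0.0]
force: [0.3, 0.0, -0.1]
grip_width: 0.861
grip_force: 0.0
```

Units first: shifts go in shares of 500 mm and turns go in shares of pi/2 rad. So -231 mm is -0.462, -220 mm is -0.44.

>>> pendant(rows="-0.09 -0.02 0 0 0 0\n-0.18 -0.04 0 0 0 0\n-0.27 -0.06 0.01 0 0 0\n-0.36 -0.06 0.06 0 0 0\n-0.44 -0.06 0.12 0 0 0\n-0.462 -0.06 0.162 0 0 0\n-0.462 -0.06 0.162 0 0 0")

```text
time_s: 2.6
eef_pos: [493.9, -232.1, 220.1]
ee_rot: [-0.003, 0.708, 0.706, -0.0]
force: [-0.2, -0.1, 0.1]
grip_width: 0.001
grip_force: 0.0
```

In the tool's units: 123 mm is 0.246, 119 mm is 0.238.

>>> pendant(rows="0 0.058 0 0 0 0\n0 0.104 0.004 0 0 0\n0 0.148 0.02 0 0 0\n0 0.188 0.046 0 0 0\n0 0.218 0.082 0 0 0\n0 0.238 0.126 0 0 0\n0 0.246 0.164 0 0 0\n0 0.246 0.172 0 0 0")

```text
time_s: 3.4
eef_pos: [618.5, -229.7, 136.5]
ee_rot: [-0.0, 0.707, 0.707, 0.0]
force: [-2.7, 4.8, 10.7]
grip_width: 0.0
grip_force: 4.6
```

>>> pendant(rows="0 0 0 0 0 0\n0 0 0 0 0 0")

```text
time_s: 3.6
eef_pos: [617.9, -230.8, 137.8]
ee_rot: [0.0, 0.707, 0.707, 0.0]
force: [-0.0, 0.6, 0.4]
grip_width: -0.003
grip_force: 0.0
```

Run:
```python
from h import *
n="scene"; im,d=cams.capture(n); C=cal(n); v,u=np.nonzero(d>0); P=w(np.c_[u,v],d[v,u],n,C); col=im[v,u].astype(float)
m=(col[:,0]>col[:,2]*1.25)&(abs(P[:,0]-595)<80)&(abs(P[:,1]+230)<85)&(P[:,2]>40)
Q=P[m]; print(len(Q),Q.mean(0).round(),Q.min(0),Q.max(0)); 
for a in range(540,660,20): k=m&(abs(P[:,0]-a-10)<10); print(a,k.sum(),np.median(P[k],0).round() if k.any() else "")
```

```text
5019 [ 613. -208.  246.] [ 515.08453092 -306.65219592   40.00174855] [ 674.98603663 -145.00622     441.6608122 ]
540 512 [ 550. -211.  372.]
560 392 [ 569. -217.  347.]
580 411 [ 592. -189.  326.]
600 734 [ 611. -193.  314.]
620 961 [ 631. -211.  239.]
640 1216 [ 651. -217.  230.]
```

In the tool's units: 4 mm is 0.008, 2 mm is 0.004.

>>> pendant(rows="0 0 0.004 0 0 0\n0 0 0.008 0 0 0\n0 0 0.008 0 0 0\n0 0 0.008 0 0 0")

```text
time_s: 4.05
eef_pos: [618.1, -231.2, 136.3]
ee_rot: [0.001, 0.707, 0.707, 0.0]
force: [-7.6, 4.7, 20.8]
grip_width: 0.001
grip_force: 10.2
```

>>> pendant(rows="0 0 -0.04 0 0 0\n0 -0.04 -0.12 0 0 0\n0 -0.14 -0.18 0 0 0\n0 -0.23 -0.22 0 0 0\n0 -0.32 -0.24 0 0 0\n0.04 -0.38 -0.24 0 0 0\n0.04 -0.38 -0.24 0 0 0", aperture=1.0)

```text
time_s: 4.75
eef_pos: [424.8, -209.2, 253.3]
ee_rot: [-0.001, 0.708, 0.707, -0.0]
force: [0.9, -0.1, -0.7]
grip_width: 1.002
grip_force: 0.0
```

Run:
```python
from h import *
for n in ("scene","side"):
    im,d=cams.capture(n); C=cal(n); v,u=np.nonzero(d>0); P=w(np.c_[u,v],d[v,u],n,C); col=im[v,u].astype(float)
    m=(col[:,0]>col[:,2]*1.25)&(abs(P[:,1]+230)<70)&(P[:,2]>40)&(P[:,2]<200)
    for a in range(540,660,20): k=m&(abs(P[:,0]-a-10)<10); print(n,a,k.sum(),np.percentile(P[k][:,2],[10,50,90]).round(1) if k.any() else "")
```

```text
scene 540 170 [62.2 65.1 68.1]
scene 560 180 [62.1 65.  68. ]
scene 580 199 [61.  64.8 68.4]
scene 600 195 [61.7 64.8 68. ]
scene 620 191 [61.7 64.9 68.4]
scene 640 275 [47.6 63.7 67.4]
side 540 141 [62.6 65.6 68.5]
side 560 133 [63.5 66.2 69. ]
side 580 144 [62.4 65.8 68.9]
side 600 138 [62.9 66.2 68.6]
side 620 143 [62.5 66.  68.6]
side 640 133 [61.8 66.  68.5]
```

Create fit.py:
```python
from h import *
from scipy.optimize import least_squares
Ps=[]
for n in ("scene","side"):
    for _ in range(2):
        im,d=cams.capture(n); v,u=np.nonzero(d>0); P=w(np.c_[u,v],d[v,u],n); Ps.append(P[(abs(P[:,0]-780)<70)&(abs(P[:,1]+225)<60)&(abs(P[:,2]-345)<65)])
def box(q,c,h):
    a=abs(q-c)-h; return np.linalg.norm(np.maximum(a,0),axis=1)+np.minimum(a.max(1),0)
def cyl(q):
    a=np.c_[np.hypot(q[:,1],q[:,2])-19,abs(q[:,0]-14)-14]; return np.linalg.norm(np.maximum(a,0),axis=1)+np.minimum(a.max(1),0)
def rot(t,h): return R.from_euler("z",h)*R.from_euler("y",-t)   # +x axis (backwards) rises by t
def res(p,P):
    q=rot(p[3],p[4]).inv().apply(P-p[:3]); return np.minimum(box(q,np.array([51,0,0]),np.array([23,25,25])),cyl(q))
for nm,P in [("scene",np.vstack(Ps[:2])),("side",np.vstack(Ps[2:])),("all",np.vstack(Ps))]:
    best=min((least_squares(res,[745,-222,335,t,h],args=(P,),loss="cauchy",f_scale=2.5,x_scale=[5,5,5,.1,.1]) for t in(.3,.5) for h in(-.3,0,.3)),key=lambda s:s.cost)
    x=best.x; a=rot(x[3],x[4]).apply([1,0,0]); r=abs(res(x,P)); print(nm,len(P),x.round(3),"med",np.median(r).round(2),"focus",(x[:3]-100*a).round(1),"cost",best.cost.round())
```

```bash
python3 fit.py
```

```text
scene 1348 [ 7.38024e+02 -2.40534e+02  3.22202e+02  3.45000e-01  1.00000e-02] med 1.39 focus [ 643.9 -241.5  288.4] cost 4447.0
side 1193 [ 7.55145e+02 -2.27441e+02  3.48809e+02 -1.64000e-01 -3.53000e-01] med 3.35 focus [ 662.6 -193.4  365.1] cost 5413.0
all 2541 [ 7.48532e+02 -2.27010e+02  3.47251e+02 -1.49000e-01 -3.17000e-01] med 3.15 focus [ 654.6 -196.2  362.1] cost 10445.0
```

In the tool's units: 360 mm is 0.72, 315 mm is 0.63.

>>> pendant(rows="0.09 0 -0.01 0 0 0\n0.18 0.01 -0.02 0 0 0\n0.27 0.02 -0.04 0 0 0\n0.36 0.024 -0.04 0 0 0\n0.45 0.03 -0.04 0 0 0\n0.54 0.036 -0.04 0 0 0\n0.63 0.04 -0.04 0 0 0\n0.72 0.04 -0.04 0 0 0")

```text
time_s: 5.85
eef_pos: [448.4, 151.1, 272.7]
ee_rot: [0.0, 0.707, 0.707, -0.0]
force: [0.3, -0.2, 0.9]
grip_width: 0.999
grip_force: 0.0
```

In the tool's units: 110 mm is 0.22, 90 mm is 0.18.

>>> pendant(rows="0.09 0 0 0 0 0\n0.18 0 0 0 0 0\n0.22 0 0 0 0 0\n0.22 0 0 0 0 0\n0.22 0 0 0 0 0")

```text
time_s: 6.35
eef_pos: [448.2, 259.0, 272.4]
ee_rot: [-0.0, 0.707, 0.707, -0.0]
force: [0.4, 0.7, -0.1]
grip_width: 1.001
grip_force: 0.0
```

Run:
```python
from h import *
n="wrist"; C=cal(n); im,d=cams.capture(n); cv2.imwrite("pics/w1.png",im[:,:,::-1]); np.savez("w1.npz",im=im,d=d)
for r in cams.trace("long_clip",n): 
    P=cloud(r["pixels"],d,n,C); print(round(r["p"],2),np.round(r["bbox"]),np.median(P,0).round(),cv2.minAreaRect(P[:,:2].astype(np.float32)))
for t,z in (("long_clip_tip",12),("long_clip_bar",21),("short_clip",3)):
    for r in cams.spot_point(t,n): print(t,round(r["p"],2),np.round(r["uv"],1),plane(r["uv"],z,n,C).round(1))
v,u=np.nonzero(d>0); P=w(np.c_[u,v],d[v,u],n,C); col=im[v,u].astype(float)
m=(col.min(1)>100)&(abs(P[:,0]-460)<55)&(abs(P[:,1]-350)<50)&(P[:,2]>8)
Q=P[m]; print(len(Q),cv2.minAreaRect(Q[:,:2].astype(np.float32)),np.percentile(Q[:,2],[5,50,95]))
```

```text
0.91 [244.  76. 320. 143.] [450. 342.  20.] ((458.3061828613281, 346.23468017578125), (75.00923919677734, 49.699649810791016), 39.1363525390625)
0.69 [ 60.  38. 127. 132.] [276. 352.  16.] ((273.71014404296875, 366.7055358886719), (76.73001861572266, 50.72292709350586), 65.51861572265625)
long_clip_tip 0.96 [110.3  40.1] [290.9 401.1  12. ]
long_clip_tip 0.65 [316.8  75.7] [487.6 370.   12. ]
long_clip_bar 0.96 [274.9 116.3] [446.8 332.   21. ]
long_clip_bar 0.81 [97.5 92.2] [276.2 354.1  21. ]
short_clip 0.81 [358.8 306.7] [550.5 105.6   3. ]
1478 ((458.40557861328125, 346.306884765625), (76.77891540527344, 49.48292541503906), 38.27973556518555) [13.8191519  19.7637936  21.34328168]
```

View pics/w1.png

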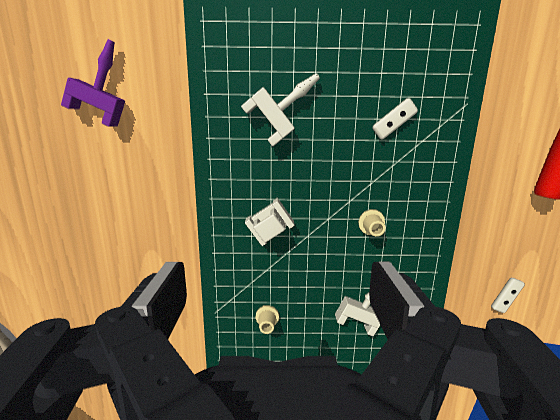

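The wrist picture shows the white long clip with its bar at px (272,115) and the pin towards (317,76). No neighbour is within finger reach, and the purple decoy is at (95,90).

In the tool's units: 130 mm is 0.26, 115 mm is 0.23, 0.895 rad is 0.5698.

>>> pendant(rows="0.03 0 0.04 0 0 0.0955\n0.06 0 0.09 0 0 0.191\n0.09 -0.002 0.14 0 0 0.2865\n0.12 -0.004 0.19 0 0 0.382\n0.144 -0.006 0.23 0 0 0.4775\n0.152 -0.006 0.26 0 0 0.5698\n0.152 -0.006 0.26 0 0 0.5698\n0.152 -0.006 0.26 0 0 0.5698", aperture=1.0, grip_n=40)

```text
time_s: 7.4
eef_pos: [445.4, 334.6, 143.4]
ee_rot: [0.0, 0.943, 0.333, 0.0]
force: [0.1, -0.3, 0.3]
grip_width: 0.998
grip_force: 0.0
```

Run:
```python
from h import *
s=readout.sense(); A=q2r(s["ee_rot"]).as_matrix(); p=np.array(s["eef_pos"]); print(p.round(1),A.round(3).tolist())
n="wrist"; C=cal(n); im,d=cams.capture(n); cv2.imwrite("pics/w2.png",im[:,:,::-1])
v,u=np.nonzero(d>0); P=w(np.c_[u,v],d[v,u],n,C); col=im[v,u].astype(float)
m=(col.min(1)>100)&(abs(P[:,0]-460)<55)&(abs(P[:,1]-350)<50)&(P[:,2]>8)&(P[:,2]<30)
Q=P[m]; r=cv2.minAreaRect(Q[:,:2].astype(np.float32)); print(len(Q),r)
L=((Q-p)@A); print("tool frame",np.percentile(L,[1,50,99],axis=0).round(1).tolist())
t=A.T@(np.array([444.7,335.4,77])-p); print("to go",t.round(1))
```

```text
[445.4 334.6 143.4] [[0.778, 0.628, 0.0], [0.628, -0.778, 0.0], [0.0, 0.0, -1.0]]
3471 ((458.5883483886719, 346.1878662109375), (76.76943969726562, 49.91133117675781), 38.16455078125)
tool frame [[-19.5, -25.3, 122.0], [4.2, -1.2, 123.8], [54.0, 23.0, 134.4]]
to go [-0.  -1.1 66.4]
```

In the tool's units: 66 mm is 0.132, 55 mm is 0.11.

>>> pendant(rows="0 -0.002 0.06 0 0 0\n0 -0.002 0.11 0 0 0\n0 -0.002 0.132 0 0 0\n0 -0.002 0.132 0 0 0\n0 -0.002 0.132 0 0 0")

```text
time_s: 7.95
eef_pos: [445.1, 335.9, 78.2]
ee_rot: [-0.0, 0.943, 0.332, 0.001]
force: [-0.4, 0.4, 0.9]
grip_width: 0.999
grip_force: 0.0
```

>>> pendant(rows="0 0 0 0 0 0\n0 0 0 0 0 0\n0 0 0 0 0 0\n0 0 0 0 0 0\n0 0 0 0 0 0\n0 0 0 0 0 0", aperture=0.0, grip_n=40)

```text
time_s: 8.55
eef_pos: [444.8, 336.0, 77.9]
ee_rot: [-0.0, 0.943, 0.332, 0.001]
force: [-1.3, -0.7, 6.3]
grip_width: 0.571
grip_force: 41.7
```

In the tool's units: -230 mm is -0.46, -225 mm is -0.45.

>>> pendant(rows="0 0 -0.03 0 0 0\n0 0 -0.1 0 0 0\n0 0 -0.19 0 0 0\n0 0 -0.28 0 0 0\n0 0 -0.37 0 0 0\n0 0 -0.45 0 0 0\n0 0 -0.46 0 0 0\n0 0 -0.46 0 0 0")

```text
time_s: 9.35
eef_pos: [444.4, 335.8, 307.8]
ee_rot: [-0.0, 0.943, 0.332, 0.001]
force: [0.0, 0.3, -1.1]
grip_width: 0.569
grip_force: 41.5
```

Create inhand.py:
```python
from h import *
import sys
s=readout.sense(); A=q2r(s["ee_rot"]).as_matrix(); p=np.array(s["eef_pos"]); print(p.round(1),s["ee_rot"],s["joints"],s["grip_width"],s["grip_force"])
n="wrist"; C=cal(n); im,d=cams.capture(n); cv2.imwrite(sys.argv[1],im[:,:,::-1])
v,u=np.nonzero(d>0); L=(w(np.c_[u,v],d[v,u],n,C)-p)@A; col=im[v,u].astype(float)
m=(col.min(1)>90)&(abs(L[:,1])<32)&(L[:,0]>-30)&(L[:,0]<75)&(L[:,2]>40)&(L[:,2]<85)
Q=L[m]; print(len(Q),np.percentile(Q,[1,50,99],axis=0).round(1).tolist(),cv2.minAreaRect(Q[:,:2].astype(np.float32)))
for a in range(-20,60,10):
    k=Q[abs(Q[:,0]-a-5)<5]
    if len(k): print(a,len(k),np.median(k,0).round(1),np.percentile(k[:,2],2).round(1))
for t in ("long_clip_tip","long_clip_bar"):
    for r in cams.spot_point(t,n)[:2]:
        U=np.array(r["uv"]); i=U.round().astype(int); print(t,round(r["p"],2),U,((w(U,d[i[1],i[0]],n,C)-p)@A).round(1))
```

```bash
python3 inhand.py pics/w3.png
```

```text
[444.4 335.8 307.8] [-1.15999846e-04  9.43432876e-01  3.31561968e-01  1.02737508e-03] [4.36758107e-01 3.80245793e-01 1.39369413e+00 2.87948941e-05
 1.36558512e+00 1.33163079e+00] 0.5688819248387121 41.546767987310886
6338 [[-19.6, -23.4, 56.5], [3.8, 0.7, 58.2], [54.1, 24.3, 68.9]] ((17.154247283935547, 0.3300037384033203), (62.083335876464844, 77.12894439697266), 89.22920989990234)
-20 653 [-14.9 -15.8  57.8] 56.5
-10 1687 [-4.2  0.7 57.7] 56.7
0 2090 [ 4.9  3.8 58. ] 56.7
10 334 [15.1  0.2 63.4] 61.8
20 350 [25.   0.2 63.3] 61.6
30 519 [35.6  0.2 61.9] 60.0
40 453 [44.4  0.2 63.1] 61.2
50 208 [52.9  0.2 64.1] 62.5
long_clip_tip 0.8 [157.6 242.2] [[ -82.3 -154.9  307.7]]
long_clip_tip 0.71 [185.2  91.9] [[ 100.6 -104.4  309.5]]
long_clip_bar 0.89 [184.8 279.6] [[-125.7 -117.9  288.7]]
long_clip_bar 0.63 [142.   53.1] [[ 137.3 -141.1  290.4]]
```

View pics/w3.png

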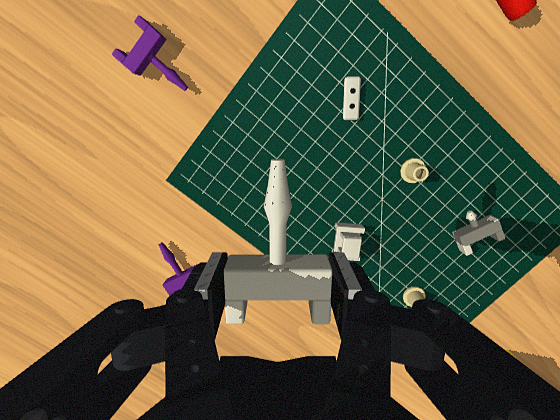

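Wrist picture: the clip is gripped squarely, with the pin along tool +x (tip at px 278,160). Next I refine the camera's pose.

Create fit2.py:
```python
from h import *
from scipy.optimize import least_squares
exec(open("fit.py").read().split("Ps=[]")[1].split("def box")[1].join(["def box",""]).split("for nm")[0])
D=[]
for n in ("scene","side"):
    for _ in range(3):
        im,d=cams.capture(n); v,u=np.nonzero(d>0); P=w(np.c_[u,v],d[v,u],n); m=(abs(P[:,0]-785)<75)&(abs(P[:,1]+230)<60)&(abs(P[:,2]-345)<75); D.append((n,P[m],im[v,u][m].mean(1)))
np.savez("D.npz",**{f"{i}_{k}":x[k] for i,x in enumerate(D) for k in (1,2)})
def f(x,A):
    o=[]
    for i,P in enumerate(A):
        q=rot(x[3],x[4]).inv().apply(P-x[:3]-(x[5:8] if i else 0)); r=np.minimum(box(q,np.array([51,0,0]),np.array([23,25,25])),cyl(q))
        o.append(np.sqrt(2*3*3*(1-np.exp(-r**2/18)))*1.0)   # Welsch: far points (bracket) lose all pull
    return np.r_[np.concatenate(o),x[5:8]*3]
sc=np.vstack([x[1] for x in D[:3]]); sd=np.vstack([x[1] for x in D[3:]])
for nm,A in (("scene",[sc]),("side",[sd]),("both",[sc,sd])):
    S=[least_squares(f,[745,y,z,t,h,0,0,0],args=(A,),bounds=([700,-280,280,.25,-.6,-9,-9,-9],[780,-190,380,.6,.6,9,9,9])) for t in(.32,.5) for h in(-.4,-.2,0,.2,.4) for y in (-240,-225) for z in (322,338)]
    S.sort(key=lambda s:s.cost)
    for s in S[:1]+[q for q in S if np.abs(q.x[3:5]-S[0].x[3:5]).max()>.05][:1]: 
        x=s.x; a=rot(x[3],x[4]).apply([1,0,0]); print(nm,sum(map(len,A)),round(s.cost),x.round(3).tolist(),"focus",(x[:3]-100*a).round(1))
```

```bash
python3 fit2.py
```

```text
scene 2318 7802 [737.3, -240.61, 322.175, 0.337, 0.018, 0.0, 0.0, 0.0] focus [ 642.9 -242.3  289.2]
scene 2318 11300 [749.725, -224.719, 329.554, 0.25, -0.35, 0.0, 0.0, 0.0] focus [ 658.7 -191.5  304.8]
side 2277 11274 [737.791, -242.728, 323.649, 0.337, 0.022, 0.0, 0.0, 0.0] focus [ 643.4 -244.8  290.6]
side 2277 15334 [757.541, -241.294, 330.525, 0.6, 0.447, 0.0, 0.0, 0.0] focus [ 683.1 -277.   274.1]
both 4595 19102 [737.307, -240.772, 322.251, 0.336, 0.021, 0.336, -1.837, 1.36] focus [ 642.9 -242.7  289.3]
```

Run:
```python
from h import *
for n in ("scene","side"):
    for t in ("camera","camera_focus"):
        cams.capture(n)
        for r in cams.spot_point(t,n): print(n,t,round(r["p"],2),np.round(r["uv"],1))
    for r in cams.trace("camera",n): print(n,round(r["p"],2),r["bbox"])
```

```text
scene camera 0.69 [145.3 235.9]
scene camera 0.39 [107.2 182.9]
scene 0.53 [107.9, 174.3, 118.5, 184.7]
side camera 0.59 [225.5 102.2]
side 0.51 [215.5, 93.3, 228.1, 105.4]
```

Create go.py:
```python
from h import *
s=readout.sense(); A=q2r(s["ee_rot"]).as_matrix(); p=np.array(s["eef_pos"])
t,h=.337,.02; B=(R.from_euler("z",h)*R.from_euler("y",-t)).as_matrix()  # cols: clip x,y,z
T=np.c_[B[:,0],-B[:,1],-B[:,2]]
tip=np.array([55.5,.3,67.4]); f=np.array([643,-243.5,290]); g=f-T@tip
rv=R.from_matrix(A.T@T).as_rotvec(); print(p.round(1),"goal",g.round(1),"d",(A.T@(g-p)).round(1),"rv",rv.round(3),np.linalg.norm(rv))
for k in (.25,.5,.75,.9): q=p+(g-p)*k+[0,0,0]; print(k,(A.T@(q-p)).round())
print("pre (30 back)",(A.T@(g-[30,0,0]-p)).round(1)); print("tip err",(p+A@tip-f).round(1))
```

```bash
python3 go.py
```

```text
[444.4 335.8 306.9] goal [ 568.3 -244.7  335.3] d [-266.3  530.4  -28.3] rv [-0.11   0.325  0.649] 0.734494210756685
0.25 [-67. 133.  -7.]
0.5 [-133.  265.  -14.]
0.75 [-200.  398.  -21.]
0.9 [-240.  477.  -25.]
pre (30 back) [-289.8  511.7  -28.3]
tip err [-155.1  613.7  -50.5]
```

In the tool's units: 256 mm is 0.512, 235 mm is 0.47, 0.55 rad is 0.3501.

>>> pendant(rows="-0.02 0.04 -0.01 0 0 0\n-0.054 0.104 -0.02 0 0 0.0446\n-0.09 0.176 -0.03 0 0 0.0955\n-0.13 0.252 -0.04 0 0 0.1592\n-0.172 0.328 -0.048 0 0 0.2228\n-0.21 0.406 -0.056 0 0 0.2865\n-0.248 0.47 -0.056 0 0 0.3183\n-0.27 0.512 -0.056 0 0 0.3501")

```text
time_s: 11.1
eef_pos: [499.3, 49.2, 335.1]
ee_rot: [0.0, 0.998, 0.061, 0.0]
force: [-0.4, -1.0, -0.9]
grip_width: 0.572
grip_force: 41.5
```

```bash
python3 go.py
```

```text
[499.3  49.2 335.1] goal [ 568.3 -244.7  335.3] d [ 32.8 300.1  -0. ] rv [-0.017  0.336  0.101] 0.3514799390382893
0.25 [ 8. 75. -0.]
0.5 [ 16. 150.  -0.]
0.75 [ 25. 225.  -0.]
0.9 [ 30. 270.  -0.]
pre (30 back) [  3.  296.5  -0. ]
tip err [-88.5 299.1 -22.3]
```

In the tool's units: 297 mm is 0.594, 270 mm is 0.54, 0.336 rad is 0.2139.

>>> pendant(rows="0 0.07 0 0 0.0318 0.0127\n0 0.15 0 -0.0064 0.0637 0.0255\n0.002 0.23 0 -0.0064 0.1019 0.0382\n0.002 0.31 0 -0.0064 0.1401 0.0446\n0.004 0.39 0 -0.0095 0.1719 0.0509\n0.004 0.47 0 -0.0108 0.1974 0.0637\n0.006 0.54 0 -0.0108 0.2139 0.0643\n0.006 0.594 0 -0.0108 0.2139 0.0643")

```text
time_s: 11.9
eef_pos: [539.1, -244.8, 334.8]
ee_rot: [-0.002, 0.986, 0.011, 0.168]
force: [0.0, 0.5, -0.1]
grip_width: 0.574
grip_force: 41.5
```

>>> pendant(rows="0 0 0 0 0 0\n0 0 0 0 0 0")

```text
time_s: 12.1
eef_pos: [539.3, -242.7, 334.6]
ee_rot: [-0.002, 0.986, 0.011, 0.167]
force: [0.8, -0.1, -0.6]
grip_width: 0.574
grip_force: 41.6
```

```bash
python3 go.py; python3 inhand.py pics/w4.png | head -2; python3 fit2.py | tail -1
```

```text
[ 539.3 -242.7  334.6] goal [ 568.3 -244.7  335.3] d [27.6  2.7  9. ] rv [-0.002  0.001  0.003] 0.0035344386403187377
0.25 [7. 1. 2.]
0.5 [14.  1.  4.]
0.75 [21.  2.  7.]
0.9 [25.  2.  8.]
pre (30 back) [-0.8  2.  -0.9]
tip err [-29.1   2.3  -0.7]
[ 539.3 -242.7  334.6] [-0.00227506  0.98587046  0.01141062  0.16710495] [-0.68938922  0.32712704  1.42431059  0.23957672  1.14340338  0.78567611] 0.5737077440863957 41.55530221760273
2982 [[-20.4, -24.5, 57.0], [5.5, -0.3, 60.1], [54.3, 23.6, 66.7]] ((16.941017150878906, -0.2820892333984375), (76.54387664794922, 49.55695724487305), 0.5097063183784485)
both 4604 19063 [737.32, -241.166, 322.137, 0.341, 0.028, 0.748, -1.818, 1.058] focus [ 643.1 -243.8  288.7]
```

Run:
```python
from h import *
n="side"; im,d=cams.capture(n)
a=cv2.resize(im[60:220,180:340],(600,600),interpolation=cv2.INTER_CUBIC); cv2.imwrite("pics/e.png",a[:,:,::-1])
```

```text
(no output)
```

View pics/e.png

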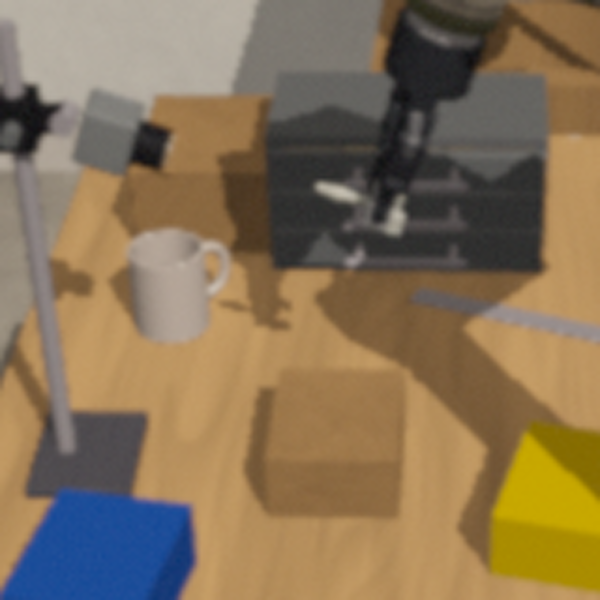

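View pics/w4.png

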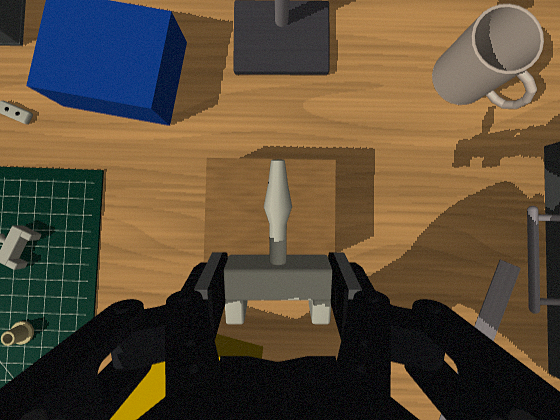

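The side crop shows the shut carton and the pin (tip at crop 318,187) pointing up at the lens (165,148). The wrist view shows the clip still square in the fingers. The last step is about 28 mm forward.

In the tool's units: 27.5 mm is 0.055, 27 mm is 0.054.

>>> pendant(rows="0.01 0 0.004 0 0 0\n0.026 0.002 0.008 0 0 0\n0.042 0.004 0.014 0 0 0\n0.054 0.004 0.018 0 0 0\n0.055 0.004 0.018 0 0 0\n0.055 0.004 0.018 0 0 0\n0.055 0.004 0.018 0 0 0\n0.055 0.004 0.018 0 0 0")

```text
time_s: 13.4
eef_pos: [568.2, -244.0, 335.6]
ee_rot: [-0.002, 0.986, 0.012, 0.167]
force: [0.5, 1.0, -0.5]
grip_width: 0.572
grip_force: 41.6
```

>>> pendant(rows="0 0 0 0 0 0\n0 0 0 0 0 0\n0 0 0 0 0 0\n0 0 0 0 0 0")

```text
time_s: 13.8
eef_pos: [568.4, -244.0, 335.5]
ee_rot: [-0.002, 0.986, 0.012, 0.167]
force: [-0.1, 0.5, -0.5]
grip_width: 0.572
grip_force: 41.6
```

```bash
python3 go.py | tail -1
```

Run:
```python
from h import *
# independent check: tip and lens triangulated in fixed cameras
for n in ("scene","side"):
    im,d=cams.capture(n); C=cal(n); v,u=np.nonzero(d>0); P=w(np.c_[u,v],d[v,u],n,C); col=im[v,u].astype(float)
    m=(col.min(1)>110)&(abs(P[:,0]-615)<45)&(abs(P[:,1]+243)<20)&(abs(P[:,2]-280)<35)
    Q=P[m]; print(n,m.sum(),"max x pts",Q[np.argsort(-Q[:,0])[:6]].mean(0).round() if len(Q) else "")
    k=m&(abs(P[:,2]-64)<300); 
    l=(col[:,0]>col[:,2]*1.25)&(abs(P[:,0]-640)<18)&(abs(P[:,1]+230)<65)&(P[:,2]>40)&(P[:,2]<110); print("lid edge z",np.median(P[l][:,2]).round(1) if l.any() else "")
```

```text
tip err [-0.   1.   0.2]
scene 34 max x pts [ 637. -238.  293.]
lid edge z 64.8
side 41 max x pts [ 637. -242.  293.]
lid edge z 66.1
```

The fixed cameras agree that the tip is on the focus point and the lid is flat, so I'm handing in.

```bash
python3 -c "
from rig import order
print(order.finish_job())"
```

```text
the job is handed in; nothing more can be done
None
```

The carton's lid is shut flat, and the long-pin clip is held still with its pin pointing at the lens, tip about 100 mm from the glass by my measurements; the job is handed in, but no verdict was returned.

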